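Comb the chalk into its tray

ROBOT

A 7-joint arm with a two-finger parallel gripper is mounted at the origin on the work surface. World frame = base frame: x ahead of the robot, y to its left, z up, the work surface at z = 0. Lengths are in m, angles in rad, forces in N, time in s.
With the tool pointing down it reaches from about 0.425 to 0.925 m from the base axis. Payload 6.8 kg.
Tool frame: the origin (TCP) lies between the finger pads; the fingertips stand 14 mm ahead of it and the grasp point (between the pads) lies 5 mm behind it; z points along the fingers, y is the line along which they close (so a half turn about z gives the same grasp; the last joint's range is limited). The gripper opens to 88 mm and grips with 3 to 60 N. Pads are 20 mm wide; open, the fingers measure 115 mm over their backs; the gripper's body (75 mm by 178 mm) begins 61 mm behind the grasp point.
Start: joints at [-1.342, 0.477, 0.022, 1.555, -0.011, 1.109, -0.083], TCP at [0.223, 0.637, 0.237] pointing down, gripper open.
Joint ranges: [-2.96, 2.96], [-0.34, 2.1], [-1.41, 1.46], [0.24, 2.44], [-1.37, 4.51], [0.17, 1.92], [-2.96, 2.96]. Speed limits (rad/s): [2.39, 2.39, 3.14, 3.14, 3.14, 3.14, 3.14].

INTERFACE

Orientations are given as a 3x3 rotation matrix whose columns are the frame's x, y, z axes.
In Python, from workcell import * gives the robot as it stands.
- The arm moves only by the tool step_arm, never from a script. Its argument "steps" is a list of rows, each a list of 3 entries, a list of its own where there are three numbers: the turn, a rotation vector about the tool's x, y, z in degrees, then the shift along the tool's x, y, z in mm, then the opening, from -1 (shut) to 1 (fully open). In form: [[[wx, wy, wz], [dx, dy, dz], gripper], ...]. A call has exactly 10 rows; each row shifts and turns the commanded pose from where the row before left it, along the tool's axes as they then stand; what a row does not reach is not made up. A row lasts 1/8 s, in which the tool goes at most 62.5 mm and 10.7 degrees, less where a joint would pass 70% of its speed; a pose out of reach is approached as far as the arm can. A call is refused whole if a number of a shift passes 62.5 or a number of a turn 10.7, either way. A call with a gripper value outside its range is refused whole. The fingers move at their own pace and stop on an object; "grip_force" is the grip in N (left out, the last holds). Time passes only in rows, so rows that do not move let the fingers close, or fill a call up. It gives the time, the measured TCP pose, the force, the opening and the grip force at its end, in the units of the state.
- read_state(): the state, without advancing time (a new reading comes with each control period).
- grab_frame(name): name is "scene" or "top"; returns (picture, depth): 400x640x3 uint8, red, green, blue; 400x640 float32, m along the optical axis (not along the pixel's ray), 0 where there is no reading.
- calibration(name): a dict with "fx", "fy", "cx", "cy" (pixels), "xyz" and "attitude" of the camera in the world. Camera axes: x right, y up, looking along -z (the intrinsics and any distortion apply to the point x, -y, -z); pixel columns grow to the right and rows downward; lengths in m; the calibration is good to about 2 mm. A picture is of the moment at which its call begins. calibration takes no time and is no camera call.
- job_done(): hands the job in; it is judged then, once.
Trained networks look in the newest picture that a camera, given by its name, has taken for a name from the list of things; names that differ only in an ending like _2 or _b are one class to them, and where a whole thing is asked for, a point or a joint stands for the part that bears it (a point fixed in the world has none). Each returns a list of dicts, best first, with "score" (0 to 1); they miss things now and then, are a little off and sometimes report something else, mostly with a low value. They report only what shows in the picture. A call takes as long as a camera call. They do not tell look-alikes from the thing itself.
- search_frame(target, camera): "location" ([column, row] in pixels, amid what is visible of it).
- pinpoint(target, camera): "location" ([column, row] in pixels: a listed point, or the origin of a listed thing).
The state is a dict: "time_s": time; "qpos": joint angles; "qd": joint speeds; "tau": joint torques, N m; "tool_pos": TCP position; "tcp_rot": TCP orientation; "ft_force": force on the tool from outside, world axes, zero at the start; "wrist_torque": the same for the moment, N m; "opening": finger opening in m; "gripper_force": force on a finger pad.
Only numpy, scipy, OpenCV 4.12 (cv2) and the standard library are available. Lean on these libraries where they do the work, as an engineer would, in place of code of your own. Each camera call takes 0.05 s, during which the arm holds its last target. There are 200 camera calls.

TASK

Comb the loose chalk into the tray's grooves with the rake: take the orange rake from its mat, set its shoes down on the tray's side rails at the smooth end behind the chalk, and draw it along the rails to the far end of the grooves, keeping it lightly pressed on the rails all the way, until all three sticks lie in grooves, parallel. Then stand the rake upright in the middle of its green mat again and let go. Be gentle, as chalk snaps and the tray must not be forced; do not touch the chalk with the gripper, and leave the jar, the brass lid and the slide box alone.

Things in the scene. Friction and masses are not known exactly. Their poses are not given: they have to be found in the camera images.
- tray: Blue chalk tray, dark grey inside, fixed to the table, 246 x 124 mm. Origin: centre of its underside; x along its length (+x end smooth, -x end grooved), y across, z up. Two blue side rails, 12 mm wide, 50 to 62 mm from the centre line, tops at z = 30.5 mm, full length; end walls 8 mm thick, only 26.5 mm high. Rigid: a touch-down faster than 10 mm/s jars it. Inside, 100 mm wide: see the two tray points.
- tray_smooth_end (a point): Above the tray's smooth shelf, at rail-top height, on its centre line, 102 mm from the tray centre (x = +102 mm). Shelf top at z = 16.5 mm, from x = +115 to +45.5 mm. The chalk lies slantwise (19 to 27 degrees off the grooves), partly on the shelf, partly across the ridges, and never beyond x = +84 mm: the rake fits in behind it here.
- tray_far_groove (a point): Middle of the floor of the last groove (tray x = -89 mm, z = 6 mm). The 7 grooves run along tray y, 17 mm wide, 21 mm apart: x = +37, +16, -5 ... -89 mm; ridges between are 4 mm wide, tops at z = 16.5 mm, level with the shelf and with the flat strip beyond the last groove (x = -97.5 to -115 mm).
- rake_grip (a point): Centre of the rake's upright orange handle (24 mm in x, 36 mm in y, 55 mm tall), 56 mm above the tips of the teeth and 44 mm above the undersides of the shoes. It (0.1 to 0.16 kg) stands on its teeth on the green mat. z up; y along its 128 mm wide head; x across the head, the combing direction (either way round).
- rake_shoes (a point): Midway between the rake's black end shoes, level with their undersides, 12 mm above the tips; axes as rake_grip. Shoes: 36 mm (x) x 14 mm, 50 to 64 mm out along y; they slide on the tray's rails. Teeth: 16 mm deep (x), 89 mm span, so 5.5 mm side play in the tray. Shoes on the rails, tips run 2 mm above the ridges and clear seated chalk; raised 3 mm they ride up on loose chalk. A stick may snag: back off a little.
- rake: The same rake; origin midway along the tips of its teeth, same axes.
- mat: Green flat rest mat, 90 x 160 x 4 mm, fixed to the table; origin: centre of its underside, so its top is at z = 4 mm; x along the short side.
- jar: Green glass jar with white lid, 66 mm wide, 95 mm tall, bystander. Origin under its centre.
- jar_lid: Loose brass jar lid, 60 mm across, 9 mm high, lying flat, bystander. Origin under its centre.
- slide_box: Wooden microscope slide box, 100 x 85 x 32 mm, bystander. Origin under its centre.
- white_mid (a point): Centre of the white chalk stick: round, 80 mm long, 10 mm thick, 10 g, brittle; x is its long axis. In a groove its centre is 11 mm above the tray's underside; on the ridges or shelf 21.5 mm.
- chalk_white: The white chalk stick itself, same centre and axes.
- yellow_mid (a point): Centre of the yellow chalk stick: round, 80 mm long, 10 mm thick, 10 g, brittle; x is its long axis. In a groove its centre is 11 mm above the tray's underside; on the ridges or shelf 21.5 mm.
- chalk_yellow: The yellow chalk stick itself, same centre and axes.
- pink_mid (a point): Centre of the pink chalk stick: round, 80 mm long, 10 mm thick, 10 g, brittle; x is its long axis. In a groove its centre is 11 mm above the tray's underside; on the ridges or shelf 21.5 mm.
- chalk_pink: The pink chalk stick itself, same centre and axes.
Things that resemble listed ones, but are neither listed nor needed, are in the scene too. Of the things like the chalk_yellow, leave any that is red; of the rest the smaller one is meant. What is meant by the chalk_white is not red, and is the smaller of those in its own colour.

How it is judged:
By the outcome, as a careful person would: the job done as asked, in the order asked, and still so for the second after the job is handed in, with the robot touching nothing.
It also fails if it takes over 72 s, if anything falls off the work surface, if the arm or the gripper's body presses on something with over 40 N, if the wrist force passes 120 N, or if a joint passes its speed limit or range.

## Working session

There is one attempt and no reset: what is moved stays moved. The work goes in short steps, Python scripts to look and compute and a tool call to move; the robot and the scene stay as the last step left them, time stands still between calls to the robot, and variables do not carry over. Pictures are saved under pics/ and viewed, at most 13 in all, crops included, and the job is handed in when it is done.

Besides the shell and the picture viewer there is one more tool, called after "Request:" as a command line: name --argument value ..., lists and objects as JSON in quotes. step_arm: Moves the arm, as the interface text tells. Its arguments: {"type":"object","properties":{"steps":{"type":"array","items":{"type":"array"}},"grip_force":{"type":"number"}},"required":["steps"]}

```bash
mkdir -p pics
cat > h.py <<'E'
from workcell import *
import numpy as np, cv2
def shot(n,name):
    p,d=grab_frame(n); cv2.imwrite(f'pics/{name}.png',p[:,:,::-1]); return p,d
def ray(n,u,v):
    c=calibration(n); R=np.array(c['attitude']); 
    if R.shape!=(3,3):
        from scipy.spatial.transform import Rotation as Ro; print('att',R); 
    return np.array(c['xyz']), R@np.array([(u-c['cx'])/c['fx'],-(v-c['cy'])/c['fy'],-1.])
def atz(n,uv,z):
    o,r=ray(n,*uv); return o+r*(z-o[2])/r[2]
def atd(n,uv,d):
    o,r=ray(n,*uv); return o+r*d
def proj(n,P):
    c=calibration(n); q=np.array(c['attitude']).T@(np.array(P)-c['xyz'])
    return [c['cx']+c['fx']*q[0]/-q[2], c['cy']-c['fy']*q[1]/-q[2]]
E
python3 - <<'E'
from h import *
np.set_printoptions(precision=4,suppress=True)
for n in("scene","top"):
    p,d=shot(n,n+'0'); print(calibration(n)); np.save(n+'0.npy',d)
zs=dict(tray=0,tray_smooth_end=.0305,tray_far_groove=.006,rake_grip=.060,rake_shoes=.016,mat=0.0,white_mid=.0215,yellow_mid=.0215,pink_mid=.0215,jar=0,jar_lid=0,slide_box=0)
for t,z in zs.items():
    for r in pinpoint(t,'top')[:4]:
        print(t,round(r['score'],2),np.round(r['location'],1),atz('top',r['location'],z))
s=read_state();print(s['tool_pos'],s['tcp_rot'],s['time_s'])
E
```

```text
{'fx': 387.97587816149723, 'fy': 387.97587816149723, 'cx': 312.9416740356131, 'cy': 200.68380210343415, 'xyz': array([ 0.9983, -0.5882,  0.7425]), 'attitude': array([[ 0.7376, -0.4907,  0.4639],
       [ 0.6752,  0.522 , -0.5212],
       [ 0.0136,  0.6977,  0.7163]])}
{'fx': 370.627416879557, 'fy': 370.627416879557, 'cx': 317.51217886930766, 'cy': 200.51447215912032, 'xyz': array([ 0.4566, -0.085 ,  0.8896]), 'attitude': array([[-0.0291,  0.987 , -0.158 ],
       [-0.9996, -0.0297, -0.0018],
       [-0.0065,  0.1579,  0.9874]])}
tray 0.66 [348.  220.3] [ 0.5485 -0.1554  0.    ]
tray_smooth_end 0.69 [352.6 210. ] [ 0.5692 -0.1647  0.0305]
tray_smooth_end 0.65 [344.9 179.6] [ 0.6422 -0.1497  0.0305]
tray_far_groove 0.66 [358. 256.] [ 0.4628 -0.1749  0.006 ]
rake_grip 0.56 [201.1 237.2] [0.5141 0.1791 0.06  ]
rake_shoes 0.65 [205.3 239.2] [0.5122 0.1831 0.016 ]
rake_shoes 0.54 [207.7 237.8] [0.5153 0.1775 0.016 ]
mat 0.75 [209.8 233.3] [0.527  0.1775 0.    ]
white_mid 0.69 [254.8 301.4] [0.3674 0.066  0.0215]
white_mid 0.67 [438.2 133. ] [ 0.7532 -0.3824  0.0215]
white_mid 0.67 [291.4 139.6] [ 0.7477 -0.0242  0.0215]
white_mid 0.64 [348.4 194.5] [ 0.6078 -0.1572  0.0215]
yellow_mid 0.7 [417.9 177.8] [ 0.6432 -0.325   0.0215]
yellow_mid 0.57 [353.9 211.6] [ 0.5664 -0.1685  0.0215]
yellow_mid 0.55 [366.6 127.5] [ 0.7727 -0.2088  0.0215]
pink_mid 0.65 [344.2 179.4] [ 0.6447 -0.1487  0.0215]
pink_mid 0.48 [354.8 228.7] [ 0.526  -0.1688  0.0215]
jar 0.88 [287.1 141.2] [ 0.7511 -0.0119  0.    ]
jar_lid 0.64 [356.6 258.4] [ 0.4573 -0.1719  0.    ]
jar_lid 0.55 [284.1 219.4] [ 0.5552 -0.0015  0.    ]
slide_box 0.36 [346.5 196.6] [ 0.6065 -0.1542  0.    ]
[0.2231 0.6371 0.2367] [[-0.9438  0.3305  0.    ]
 [ 0.3305  0.9438  0.0001]
 [ 0.      0.0001 -1.    ]] 0.7
```

View pics/top0.png

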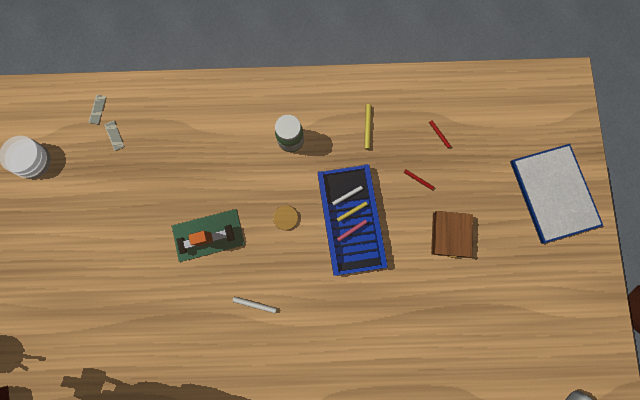

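View pics/scene0.png

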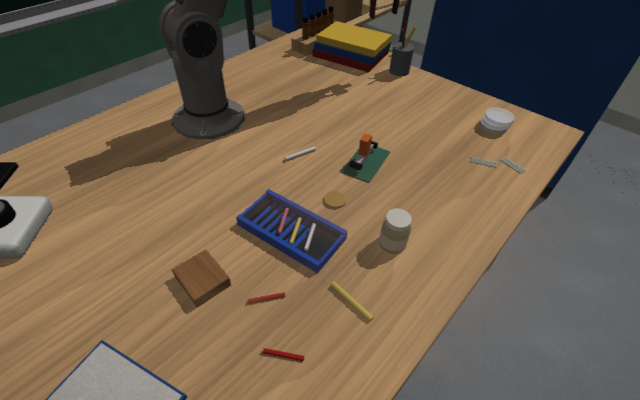

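The pictures show the tray at top (353,220) with its smooth end up (far from the robot). Its three sticks are white (348,195), yellow (352,211) and pink (351,231). Look-alikes outside it are white (255,303), big yellow (368,127) and reds (420,180) and (440,134). The rake is at (205,238) on the mat at (209,235). The sticks in the tray are the ones meant. Next I fit the tray, mat and handle poses from colour and depth.

```bash
cat >> h.py <<'E'
def cloud(n,d):
    c=calibration(n); v,u=np.mgrid[:400,:640]
    q=np.stack([(u-c['cx'])/c['fx']*d,-(v-c['cy'])/c['fy']*d,-d],-1)
    return q@np.array(c['attitude']).T+c['xyz']
def rect(P):
    (cx,cy),(w,h),a=cv2.minAreaRect((P[:,:2]*1000).astype(np.float32)); return np.round([cx,cy,w,h,a],1)
def masks(p):
    h=cv2.cvtColor(p,cv2.COLOR_RGB2HSV); H,S,V=[h[...,i].astype(int) for i in range(3)]
    return dict(blue=(H>105)&(H<130)&(S>150)&(V>60),green=(H>55)&(H<95)&(S>60)&(V>35),orange=(H>3)&(H<14)&(S>190)&(V>100),black=(V<45))
E
python3 - <<'E'
from h import *
np.set_printoptions(precision=4,suppress=True)
box={'tray':(.40,.68,-.27,-.06),'rake':(.42,.62,.07,.29)}
for n in('scene','top'):
    p=cv2.imread(f'pics/{n}0.png')[:,:,::-1]; d=np.load(n+'0.npy'); X=cloud(n,d); m=masks(p)
    def sel(k,b,z0,z1):
        x0,x1,y0,y1=box[b]; q=(d>0)&(X[...,0]>x0)&(X[...,0]<x1)&(X[...,1]>y0)&(X[...,1]<y1)&(X[...,2]>z0)&(X[...,2]<z1)
        if k:q&=m[k]
        q=cv2.morphologyEx(q.astype(np.uint8),cv2.MORPH_OPEN,np.ones((2,2)))>0
        return X[q]
    print(n,'table z',np.median(X[(m['orange']==0)&(X[...,0]>.3)&(X[...,0]<.8)&(abs(X[...,1])<.3)&(X[...,2]<.02)&(d>0)][:,2]))
    for k,b,z0,z1 in [('blue','tray',.024,.038),('green','rake',-.003,.012),('orange','rake',.03,.1),('orange','rake',.08,.095),('black','rake',.012,.04),(None,'rake',.014,.034)]:
        P=sel(k,b,z0,z1); 
        if len(P)>3: print(k,z0,len(P),rect(P),P.mean(0),np.percentile(P[:,2],[5,50,95]))
im=np.hstack([cv2.resize(cv2.imread('pics/top0.png')[160:280,310:400],None,fx=5,fy=5,interpolation=2)[:600],cv2.resize(cv2.imread('pics/top0.png')[205:265,170:240],None,fx=5,fy=5,interpolation=2).repeat(2,0)[:0].reshape(0,350,3) if 0 else cv2.copyMakeBorder(cv2.resize(cv2.imread('pics/top0.png')[205:265,170:240],None,fx=5,fy=5,interpolation=2),0,300,0,0,0)])
cv2.imwrite('pics/crop.png',im)
E
```

```text
scene table z 4.516366349932577e-05
blue 0.024 546 [ 747.8 -306.4  208.3  724.7   57.7] [ 0.5773 -0.2136  0.0297] [0.0209 0.0293 0.0319]
green -0.003 657 [ 720.8 -187.7  116.7  967.6   27.8] [0.5436 0.167  0.0063] [0.0002 0.0036 0.0065]
orange 0.03 49 [499.6 220.6  16.9 128.4  21.1] [0.5167 0.1775 0.0811] [0.0728 0.0841 0.0866]
orange 0.08 48 [499.6 220.6  16.9 128.4  21.1] [0.5166 0.1774 0.0813] [0.0733 0.0842 0.0866]
black 0.012 99 [508.6 189.1  35.  156.   13.2] [0.5246 0.1421 0.0206] [0.0013 0.0239 0.0308]
None 0.014 192 [ 718.3 -174.    67.4  997.7   30.2] [0.5238 0.1531 0.0259] [0.0034 0.0268 0.0318]
top table z 3.8803800185172044e-05
blue 0.024 1229 [ 547.6 -152.2  249.7  155.6    7. ] [ 0.5456 -0.1656  0.028 ] [-0.      0.0292  0.0322]
green -0.003 1216 [518.8  89.9 351.4 119.8  89.2] [0.5325 0.1862 0.0083] [0.0008 0.0038 0.0074]
black 0.012 27 [500.2 173.8  28.4 118.4   0.3] [0.5069 0.1541 0.0187] [0.0013 0.0235 0.0316]
None 0.014 392 [503.7  77.1 330.1  71.2  86. ] [0.51   0.171  0.0369] [0.0035 0.0291 0.0324]
```

View pics/crop.png

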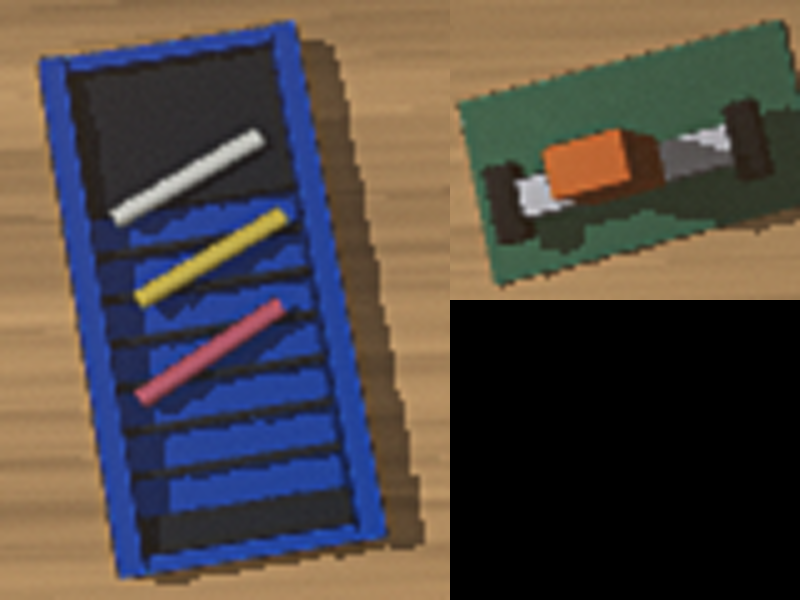

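```bash
cat >> h.py <<'E'
from scipy.optimize import minimize
def boxpts(x,y,a,lx,ly,z0,z1):
    c,s=np.cos(a),np.sin(a)
    return [(x+c*i*lx/2-s*j*ly/2,y+s*i*lx/2+c*j*ly/2,z) for i in(-1,1) for j in(-1,1) for z in(z0,z1)]
def hullmask(pts):
    S=4; m=np.zeros((400*S,640*S),np.uint8); h=cv2.convexHull((np.array(pts,np.float32)+.5)*S)
    cv2.fillConvexPoly(m,np.round(h*16).astype(np.int32),1,shift=4); return m
def fitbox(n,mask,near,x0,dims):
    k,l,st,ce=cv2.connectedComponentsWithStats(mask.astype(np.uint8)); u=proj(n,near)
    i=min((i for i in range(1,k) if st[i,4]>30),key=lambda i:np.hypot(*(ce[i]-u)))
    q=np.argwhere(l==i)[:,::-1]; pts=np.vstack([q+[a,b] for a in(-.5,.5) for b in(-.5,.5)])
    T=hullmask(pts)
    def f(v):
        M=hullmask([proj(n,P) for P in boxpts(v[0]/1e3,v[1]/1e3,v[2]/100,*dims)]); return 1-(M&T).sum()/(M|T).sum()
    x0=np.array(x0); r=minimize(f,x0,method='Nelder-Mead',options=dict(initial_simplex=np.vstack([x0]+[x0+8*e for e in np.eye(3)]),xatol=.05,fatol=1e-5,maxiter=150))
    return np.round([*r.x[:2],np.degrees(r.x[2]/100),1-r.fun,st[i,4]],3)
E
python3 - <<'E'
from h import *
for n in('scene','top'):
    p=cv2.imread(f'pics/{n}0.png')[:,:,::-1]; m=masks(p)
    bl=cv2.morphologyEx(m['blue'].astype(np.uint8),cv2.MORPH_CLOSE,np.ones((3,3)))
    print(n,'tray',fitbox(n,bl,(.548,-.16,.03),(548,-160,10),(.246,.124,0,.0305)))
    print(n,'mat',fitbox(n,m['green'],(.527,.178,.004),(527,178,20),(.09,.16,.0,.004)))
    print(n,'handle',fitbox(n,m['orange'],(.515,.178,.07),(515,178,20),(.024,.036,.0325,.0875)))
E
```

```text
scene tray [ 5.41874e+02 -1.63906e+02  8.03400e+00  5.93000e-01  1.12500e+03]
scene mat [522.228 181.132  12.521   0.906 678.   ]
scene handle [5.07797e+02 1.85525e+02 3.16430e+01 2.98000e-01 5.10000e+01]
top tray [ 5.49666e+02 -1.61776e+02  7.04900e+00  9.92000e-01  3.10500e+03]Traceback (most recent call last):
  File "<stdin>", line 6, in <module>
  File "h.py", line 40, in fitbox
    x0=np.array(x0); r=minimize(f,x0,method='Nelder-Mead',options=dict(initial_simplex=np.vstack([x0]+[x0+8*e for e in np.eye(3)]),xatol=.05,fatol=1e-5,maxiter=150))
                       ~~~~~~~~^^^^^^^^^^^^^^^^^^^^^^^^^^^^^^^^^^^^^^^^^^^^^^^^^^^^^^^^^^^^^^^^^^^^^^^^^^^^^^^^^^^^^^^^^^^^^^^^^^^^^^^^^^^^^^^^^^^^^^^^^^^^^^^^^^^^^^
    res = _minimize_neldermead(fun, x0, args, callback, bounds=bounds,
                               **options)
    fxr = func(xr)
    fx = function(np.copy(x), *(wrapper_args + args))
  File "h.py", line 39, in f
    M=hullmask([proj(n,P) for P in boxpts(v[0]/1e3,v[1]/1e3,v[2]/100,*dims)]); return 1-(M&T).sum()/(M|T).sum()
                ~~~~^^^^^
  File "h.py", line 15, in proj
    c=calibration(n); q=np.array(c['attitude']).T@(np.array(P)-c['xyz'])
ValueError: time passes only in moves, steps and waits
```

```bash
cat >> h.py <<'E'
import functools, pickle, os
if not os.path.exists('cal.pkl'): pickle.dump({n:calibration(n) for n in('scene','top')},open('cal.pkl','wb'))
CAL=pickle.load(open('cal.pkl','rb'))
def calibration(n): return CAL[n]
def masks(p):
    h=cv2.cvtColor(p,cv2.COLOR_RGB2HSV); H,S,V=[h[...,i].astype(int) for i in range(3)]
    return dict(blue=(H>105)&(H<130)&(S>110)&(V>25),green=(H>55)&(H<95)&(S>50)&(V>20),orange=((H>=1)&(H<=12)&(S>195)&(V>35)),black=(V<45))
E
python3 - <<'E'
from h import *
for n in('scene','top'):
    p=cv2.imread(f'pics/{n}0.png')[:,:,::-1]; m=masks(p)
    bl=cv2.morphologyEx(m['blue'].astype(np.uint8),cv2.MORPH_CLOSE,np.ones((3,3)))
    print(n,'tray',fitbox(n,bl,(.548,-.16,.03),(548,-160,12),(.246,.124,0,.0305)))
    print(n,'mat',fitbox(n,m['green'],(.527,.178,.004),(527,178,20),(.09,.16,.0,.004)))
    print(n,'handle',fitbox(n,m['orange'],(.515,.178,.07),(515,178,20),(.024,.036,.0325,.0875)))
E
```

```text
scene tray [ 5.49817e+02 -1.63900e+02  7.12700e+00  9.69000e-01  2.15900e+03]
scene mat [522.383 180.667  13.001   0.916 709.   ]
scene handle [513.372 175.193  21.391   0.824 157.   ]
top tray [ 5.49724e+02 -1.60958e+02  7.07700e+00  9.88000e-01  3.55800e+03]
top mat [5.23645e+02 1.82270e+02 1.32720e+01 9.05000e-01 1.24000e+03]
top handle [515.    178.     11.459   0.     85.   ]
```

Run:
```python
from h import *
np.set_printoptions(precision=4,suppress=True)
g=lambda x,y:((x-450)/5+170-.5+.1*0,y/5+205-.5)
A=[atz('top',g(*c),.004) for c in((458,102),(785,20),(498,287))]
print('mat c',(A[1]+A[2])/2,np.degrees(np.arctan2(*(A[0]-A[1])[[1,0]]))-90,np.linalg.norm(A[0]-A[1]),np.linalg.norm(A[0]-A[2]),np.degrees(np.arctan2(*(A[0]-A[2])[[1,0]])))
S=[atz('top',g(*c),.031) for c in((508,203),(747,140))]
print('shoes',sum(S)/2,np.linalg.norm(S[0]-S[1]),np.degrees(np.arctan2(*(S[0]-S[1])[[1,0]]))-90)
print('handle top',atz('top',g(587,165),.0875))
n='top';m=masks(cv2.imread('pics/top0.png')[:,:,::-1])['orange']
print(fitbox(n,m&(np.indices((400,640))[1]<230)&(np.indices((400,640))[1]>180)&(np.indices((400,640))[0]>220)&(np.indices((400,640))[0]<250),(.5134,.177,.07),(513.4,177,25),(.024,.036,.0325,.0875)))
```

```text
mat c [0.523  0.1803 0.004 ] 12.588293802995224 0.16082560001178947 0.09098222433048253 13.912815667921127
shoes [0.5122 0.1791 0.031 ] 0.11314403154411833 13.180185718999155
handle top [0.5118 0.1794 0.0875]Traceback (most recent call last):
  File "<stdin>", line 10, in <module>
  File "h.py", line 35, in fitbox
    i=min((i for i in range(1,k) if st[i,4]>30),key=lambda i:np.hypot(*(ce[i]-u)))
ValueError: min() iterable argument is empty
```

Mat is at ≈(523,180.5) mm with yaw 13.2°. The rake is at ≈(513,178) with the same yaw. Tray is at (549.8,-162.2) with yaw 7.1°.

Request:
step_arm --steps '[[[0, 0, 5.7], [-40, -36, 6], 1], [[0, 0, 5.7], [-43.5, -31.5, 8], 1], [[0, 0, 5.7], [-46.5, -27, 8], 1], [[0, 0, 5.7], [-49, -22, 8], 1], [[0, 0, 5.7], [-51, -17, 8], 1], [[0, 0, 5.7], [-52.5, -12, 8], 1], [[0, 0, 5.7], [-53.5, -7, 8], 1], [[0, 0, 5.7], [-54, -1.5, 8], 1], [[0, 0, 5.7], [-54, 4, 8], 1], [[0, 0, 5.7], [-53, 9, 8], 1]]'

```text
time_s: 1.95
tool_pos: [0.4865, 0.1656, 0.1588]
tcp_rot: [[-0.234, 0.972, 0.001], [0.972, 0.234, 0.001], [0.0, 0.001, -1.0]]
ft_force: [1.4, -0.4, 0.5]
opening: 0.0876
gripper_force: 0.0
```

```bash
cat >> h.py <<'E'
def go(x,y,z,yaw):
    "delta to TCP target in mm (tool axes, before turning) and turn about tool z (deg); yaw=direction of tool y"
    s=read_state(); R=np.array(s['tcp_rot']); p=np.array(s['tool_pos'])*1e3; d=np.array([x,y,z])-p
    cur=np.degrees(np.arctan2(R[1,1],R[0,1])); print('t',s['time_s'],'tcp',p.round(1),'yaw',cur.round(2),'tilt',R[:2,2].round(4),'F',np.round(s['ft_force'],2),'open',s['opening'],'q',np.round(s['qpos'],2))
    a=np.radians(yaw); Rt=np.array([[np.sin(a),np.cos(a),0],[-np.cos(a),np.sin(a),0],[0,0,-1]])
    print('now-axes',(R.T@d).round(1),'target-axes',(Rt.T@d).round(1),'turn z',round(cur-yaw,2))
E
python3 -c "
from h import *
go(512.7,178,55,13.2)"
```

```text
t 1.95 tcp [486.5 165.6 158.8] yaw 13.53 tilt [0.0009 0.0007] F [ 1.38 -0.36  0.48] open 0.08764193008437074 q [-0.76  0.32  0.38  2.03 -0.16  0.81 -0.05]
now-axes [  5.9  28.3 103.8] target-axes [ -6.1  28.3 103.8] turn z 0.33
```

Request:
step_arm --steps '[[[0, 0, 0.3], [3, 14.3, 4], 1], [[0, 0, 0], [3, 14, 10], 1], [[0, 0, 0], [0, 0, 20], 1], [[0, 0, 0], [0, 0, 20], 1], [[0, 0, 0], [0, 0, 18], 1], [[0, 0, 0], [0, 0, 14], 1], [[0, 0, 0], [0, 0, 10], 1], [[0, 0, 0], [0, 0, 6], 1], [[0, 0, 0], [0, 0, 2], 1], [[0, 0, 0], [0, 0, 0], 1]]'

```text
time_s: 3.2
tool_pos: [0.512, 0.1794, 0.0549]
tcp_rot: [[-0.232, 0.973, 0.0], [0.973, 0.232, 0.0], [0.0, 0.001, -1.0]]
ft_force: [-0.9, 1.2, 0.7]
opening: 0.0875
gripper_force: 0.0
```

```bash
sed -i 's/\[np.sin(a),np.cos(a),0\],\[-np.cos(a)/[-np.sin(a),np.cos(a),0],[np.cos(a)/' h.py
python3 - <<'E'
from h import *
go(512.7,178,55,13.2)
p,_=shot('top','a'); q,_=shot('scene','b')
r=lambda i:cv2.resize(i[:,:,::-1],(400,400),interpolation=2)
cv2.imwrite('pics/g1.png',np.hstack([r(p[190:290,160:260]),r(q[110:210,320:420])]))
E
```

```text
t 3.2 tcp [512.  179.4  54.9] yaw 13.39 tilt [0.0005 0.0003] F [-0.9   1.23  0.74] open 0.08745543495096723 q [-0.69  0.53  0.31  2.03 -0.27  0.62  0.03]
now-axes [-1.6  0.4 -0.1] target-axes [-1.6  0.4 -0.1] turn z 0.19
```

View pics/g1.png

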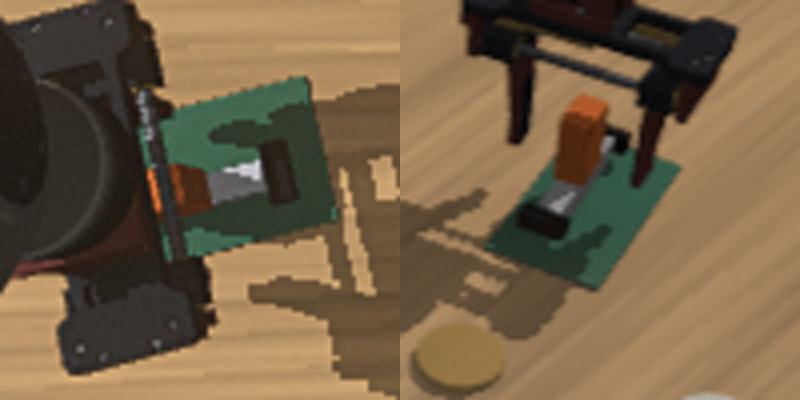

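The handle stands between the open fingers: their tips are at crop (518,140) and (640,185), the handle at (578,150). Closing now.

Request:
step_arm --steps '[[[0, 0, 0.2], [-1, 0, 0], 0.2], [[0, 0, 0], [0, 0, 0], -0.2], [[0, 0, 0], [0, 0, 0], -0.4], [[0, 0, 0], [0, 0, 0], -0.6], [[0, 0, 0], [0, 0, 0], -0.8], [[0, 0, 0], [0, 0, 0], -1], [[0, 0, 0], [0, 0, 0], -1], [[0, 0, 0], [0, 0, 0], -1], [[0, 0, 0], [0, 0, -1], -1], [[0, 0, 0], [0, 0, -2], -1]]' --grip_force 25

```text
time_s: 4.55
tool_pos: [0.5117, 0.1783, 0.0576]
tcp_rot: [[-0.228, 0.974, -0.0], [0.974, 0.228, -0.0], [-0.0, -0.001, -1.0]]
ft_force: [-0.1, 1.1, -1.1]
opening: 0.0242
gripper_force: 25.0
```

```bash
python3 -c "
from h import *
go(512.7,178,55,13.2)"
```

```text
t 4.55 tcp [511.7 178.3  57.6] yaw 13.2 tilt [-0.0005 -0.0002] F [-0.12  1.07 -1.11] open 0.02416372200164428 q [-0.7   0.52  0.31  2.03 -0.26  0.63  0.02]
now-axes [-0.6  0.9  2.6] target-axes [-0.6  0.9  2.6] turn z -0.0
```

Request:
step_arm --steps '[[[0, 0, 0], [0, 0, -15], -1], [[0, 0, 0], [-8, 1.5, -20], -1], [[0, 0, 0], [-25, 4.5, -15], -1], [[0, 0, 0], [-45, 8, -7], -1], [[0, 0, 0], [-55, 9, 0], -1], [[0, 0, 0], [-55, 9, 0], -1], [[0, 0, 0], [-55, 9, 0], -1], [[0, 0, 0], [-52, 9, 0], -1], [[0, 0, 3.1], [-38, 6, 0], -1], [[0, 0, 3], [-18, 4, 0], -1]]'

```text
time_s: 5.8
tool_pos: [0.6499, -0.1529, 0.1156]
tcp_rot: [[-0.118, 0.993, 0.001], [0.993, 0.118, -0.001], [-0.001, 0.001, -1.0]]
ft_force: [-0.1, 0.1, -1.8]
opening: 0.0237
gripper_force: 25.0
```

Run:
```python
from h import *
go(650,-149.7,90,7.1)
p,_=shot('top','a2'); q,_=shot('scene','b2')
r=lambda i:cv2.resize(i[:,:,::-1],(400,400),interpolation=2)
cv2.imwrite('pics/g2.png',np.hstack([r(p[130:230,300:400]),r(q[150:290,230:370])]))
for P in boxpts(.650,-.1497,np.radians(7.1),0,.128,.076,.076)[::2]: print(np.round(proj('scene',P)),np.round(proj('top',P)))
```

```text
t 5.8 tcp [ 649.9 -152.9  115.6] yaw 6.8 tilt [ 0.0008 -0.0012] F [-0.06  0.07 -1.79] open 0.023696815669257527 q [-0.14  0.62  0.4   1.7  -0.29  0.89  0.5 ]
now-axes [ 3.2  0.4 25.6] target-axes [ 3.1  0.5 25.6] turn z -0.3
[310. 248.] [374. 168.]
[342. 213.] [318. 176.]
[310. 248.] [374. 168.]
[342. 213.] [318. 176.]
```

View pics/g2.png

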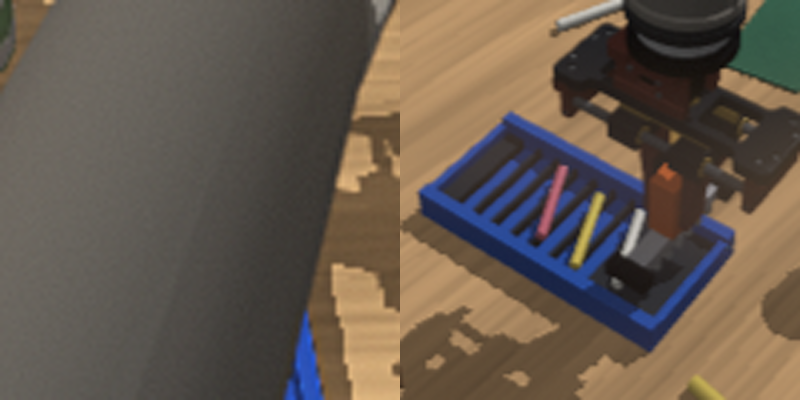

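Request:
step_arm --steps '[[[0, 0, -0.3], [1.5, 0.4, 6], -1], [[0, 0, 0], [1.6, 0, 8], -1], [[0, 0, 0], [0, 0, 8], -1], [[0, 0, 0], [0, 0, 6], -1], [[0, 0, 0], [0, 0, 4], -1], [[0, 0, 0], [0, 0, 2], -1], [[0, 0, 0], [0, 0, 1], -1], [[0, 0, 0], [0, 0, 0], -1], [[0, 0, 0], [0, 0, 0], -1], [[0, 0, 0], [0, 0, 0], -1]]'

```text
time_s: 7.15
tool_pos: [0.6497, -0.1468, 0.0798]
tcp_rot: [[-0.129, 0.992, 0.0], [0.992, 0.129, 0.0], [0.0, 0.0, -1.0]]
ft_force: [-0.6, -0.2, -1.8]
opening: 0.0235
gripper_force: 25.0
```

Run:
```python
from h import *
go(650,-149.7,69.4,7.1)
q,_=shot('scene','b3')
s=read_state(); T=np.array(s['tool_pos']); a=np.radians(7.1); ex=np.array([np.cos(a),np.sin(a),0]); ey=np.array([-np.sin(a),np.cos(a),0])
im=cv2.resize(q[195:270,285:385],None,fx=8,fy=8,interpolation=cv2.INTER_CUBIC)[:,:,::-1].copy()
def dot(P,c):
    u,v=proj('scene',P); cv2.circle(im,(int((u-285+.5)*8),int((v-195+.5)*8)),2,c,-1)
B=T-[0,0,.0389]
for sx in(-.018,.018):
    for sy in(-.064,-.050,.050,.064): dot(B+sx*ex+sy*ey,(255,255,0))
for sx in(-.012,.012):
    for sy in(-.018,.018):
        for z in(.0165,.0715): dot(B+sx*ex+sy*ey+[0,0,z],(0,255,0))
C=np.array([.5498,-.1622,.0305])
for y in(-.062,-.05,.05,.062):
    for x in(.123,.11,.09,.07): dot(C+x*ex+y*ey,(0,0,255))
cv2.imwrite('pics/g3.png',im)
```

```text
t 7.15 tcp [ 649.7 -146.8   79.8] yaw 7.4 tilt [0.0002 0.    ] F [-0.55 -0.18 -1.76] open 0.023501949611902488 q [-0.13  0.66  0.38  1.72 -0.31  0.82  0.51]
now-axes [-2.9 -0.1 10.4] target-axes [-2.9 -0.1 10.4] turn z 0.3
```

View pics/g3.png

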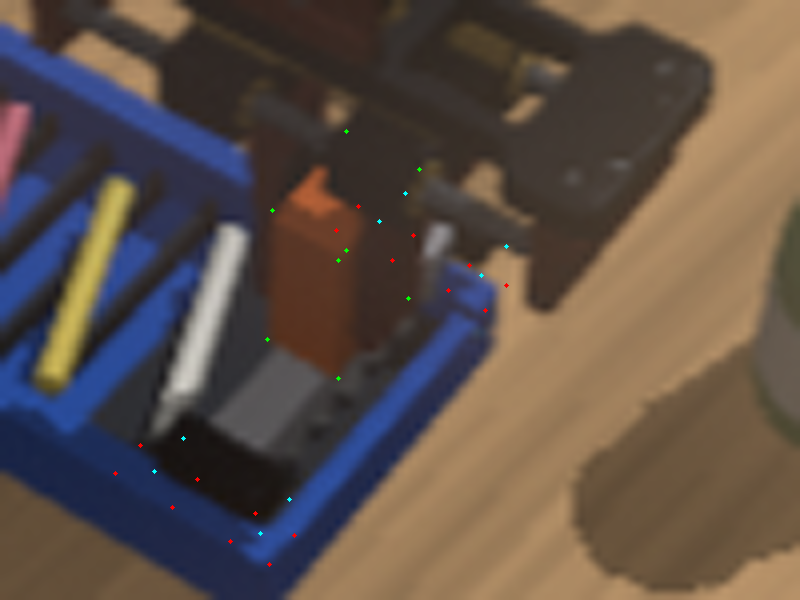

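Request:
step_arm --steps '[[[0, 0, 0.3], [-2, 0, 0], -1], [[0, 0, 0], [-2, 0, 1], -1], [[0, 0, 0], [0, 0, 2], -1], [[0, 0, 0], [0, 0, 1.5], -1], [[0, 0, 0], [0, 0, 1], -1], [[0, 0, 0], [0, 0, 0.6], -1], [[0, 0, 0], [0, 0, 0.6], -1], [[0, 0, 0], [0, 0, 0.6], -1], [[0, 0, 0], [0, 0, 0.6], -1], [[0, 0, 0], [0, 0, 0], -1]]'

```text
time_s: 8.45
tool_pos: [0.6501, -0.1508, 0.0717]
tcp_rot: [[-0.124, 0.992, -0.0], [0.992, 0.124, 0.0], [0.0, -0.0, -1.0]]
ft_force: [-0.7, 0.5, -2.0]
opening: 0.0238
gripper_force: 25.0
```

```bash
python3 -c "
from h import *
go(650.2,-151,69.4,7.1)"
```

```text
t 8.45 tcp [ 650.1 -150.8   71.7] yaw 7.1 tilt [-0.0001  0.    ] F [-0.66  0.46 -2.01] open 0.02379127210809871 q [-0.12  0.67  0.37  1.72 -0.32  0.81  0.52]
now-axes [-0.2  0.1  2.3] target-axes [-0.2  0.1  2.3] turn z 0.0
```

Request:
step_arm --steps '[[[0, 0, 0], [0, 0, 0.4], -1], [[0, 0, 0], [0, 0, 0.4], -1], [[0, 0, 0], [0, 0, 0.4], -1], [[0, 0, 0], [0, 0, 0.4], -1], [[0, 0, 0], [0, 0, 0.4], -1], [[0, 0, 0], [0, 0, 0.3], -1], [[0, 0, 0], [0, 0, 0.2], -1], [[0, 0, 0], [0, 0, 0], -1], [[0, 0, 0], [0, 0, 0], -1], [[0, 0, 0], [0, 0, 0], -1]]'

```text
time_s: 9.7
tool_pos: [0.6502, -0.1508, 0.0692]
tcp_rot: [[-0.124, 0.992, 0.0], [0.992, 0.124, 0.0], [0.0, 0.0, -1.0]]
ft_force: [0.3, 0.3, -2.1]
opening: 0.0238
gripper_force: 25.0
```

Request:
step_arm --steps '[[[0, 0, 0], [0, 0, 0.3], -1], [[0, 0, 0], [0, 0, 0.3], -1], [[0, 0, 0], [0, 0, 0.3], -1], [[0, 0, 0], [0, 0, 0.3], -1], [[0, 0, 0], [0, 0, 0], -1], [[0, 0, 0], [0, 0, 0], -1], [[0, 0, 0], [0, 0, 0], -1], [[0, 0, 0], [0, 0, 0], -1], [[0, 0, 0], [0, 0, 0], -1], [[0, 0, 0], [0, 0, 0], -1]]'

```text
time_s: 10.95
tool_pos: [0.6507, -0.151, 0.0692]
tcp_rot: [[-0.124, 0.992, 0.001], [0.992, 0.124, 0.0], [-0.0, 0.001, -1.0]]
ft_force: [-1.9, 0.2, 8.2]
opening: 0.0238
gripper_force: 25.0
```

```bash
python3 -c "
from h import *
go(650.2,-151,69.4,7.1); print(read_state()['wrist_torque'])"
```

```text
t 10.95 tcp [ 650.7 -151.    69.2] yaw 7.1 tilt [0.0012 0.    ] F [-1.92  0.19  8.17] open 0.023826806202324913 q [-0.12  0.68  0.37  1.72 -0.32  0.81  0.52]
now-axes [ 0.1 -0.5 -0.2] target-axes [ 0.1 -0.5 -0.2] turn z -0.0
[0.04453354 0.65429938 0.05853873]
```

Request:
step_arm --steps '[[[0, 0, 0], [0, 0, -0.3], -1], [[0, 0, 0], [0, -1, 0], -1], [[0, 0, 0], [0, -2, 0], -1], [[0, 0, 0], [0, -3, 0], -1], [[0, 0, 0], [0, -3, 0], -1], [[0, 0, 0], [0, -3, 0], -1], [[0, 0, 0], [0, -3, 0], -1], [[0, 0, 0], [0, -3, 0], -1], [[0, 0, 0], [0, -3, 0], -1], [[0, 0, 0], [0, -3, 0], -1]]'

```text
time_s: 12.2
tool_pos: [0.6276, -0.1539, 0.0692]
tcp_rot: [[-0.124, 0.992, 0.003], [0.992, 0.124, -0.0], [-0.001, 0.003, -1.0]]
ft_force: [1.2, -0.1, 5.8]
opening: 0.0238
gripper_force: 25.0
```

```bash
cat >> h.py <<'E'
def tr():
    s=read_state(); d=np.array(s['tool_pos'])*1e3-[549.8,-162.2,0]; a=np.radians(7.1); c,n=np.cos(a),np.sin(a); R=np.array(s['tcp_rot'])
    f=np.array(s['ft_force']); print('t',s['time_s'],'tray x %.1f y %.1f z %.1f'%(c*d[0]+n*d[1],-n*d[0]+c*d[1],d[2]),'F tray',np.round([c*f[0]+n*f[1],-n*f[0]+c*f[1],f[2]],1),'yaw',np.degrees(np.arctan2(R[1,1],R[0,1])).round(2),'tq',np.round(s['wrist_torque'],2),'tilt',R[:2,2].round(4))
E
python3 -c "
from h import *
tr()"
```

```text
t 12.2 tray x 78.2 y -1.4 z 69.2 F tray [ 1.2 -0.3  5.8] yaw 7.1 tq [ 0.13 -0.27 -0.09] tilt [ 0.0029 -0.0003]
```

Request:
step_arm --steps '[[[0, 0, 0], [0, -3, 0], -1], [[0, 0, 0], [0, -3, 0], -1], [[0, 0, 0], [0, -3, 0], -1], [[0, 0, 0], [0, -3, 0], -1], [[0, 0, 0], [0, -3, 0], -1], [[0, 0, 0], [0, -3, 0], -1], [[0, 0, 0], [0, -3, 0], -1], [[0, 0, 0], [0, -3, 0], -1], [[0, 0, 0], [0, -3, 0], -1], [[0, 0, 0], [0, -3, 0], -1]]'

```text
time_s: 13.45
tool_pos: [0.5978, -0.1576, 0.0692]
tcp_rot: [[-0.124, 0.992, 0.003], [0.992, 0.124, -0.0], [-0.001, 0.003, -1.0]]
ft_force: [2.2, -0.5, 5.9]
opening: 0.0243
gripper_force: 25.0
```

```bash
python3 -c "
from h import *
tr()"
```

```text
t 13.45 tray x 48.2 y -1.4 z 69.2 F tray [ 2.1 -0.8  5.9] yaw 7.11 tq [ 0.06 -0.24 -0.02] tilt [ 0.0029 -0.0003]
```

Request:
step_arm --steps '[[[0, 0, 0], [0, -2.5, 0], -1], [[0, 0, 0], [0, -2.5, 0], -1], [[0, 0, 0], [0, -2.5, 0], -1], [[0, 0, 0], [0, -2.5, 0], -1], [[0, 0, 0], [0, -2.5, 0], -1], [[0, 0, 0], [0, -2.5, 0], -1], [[0, 0, 0], [0, -2.5, 0], -1], [[0, 0, 0], [0, -2.5, 0], -1], [[0, 0, 0], [0, -2.5, 0], -1], [[0, 0, 0], [0, -2.5, 0], -1]]'

```text
time_s: 14.7
tool_pos: [0.5731, -0.1608, 0.0692]
tcp_rot: [[-0.124, 0.992, 0.003], [0.992, 0.124, -0.0], [-0.001, 0.003, -1.0]]
ft_force: [1.9, 0.9, 5.7]
opening: 0.024
gripper_force: 25.0
```

Run:
```python
from h import *
tr(); q,_=shot('scene','b4')
cv2.imwrite('pics/g4.png',cv2.resize(q[180:280,220:360],None,fx=5,fy=5,interpolation=cv2.INTER_CUBIC)[:,:,::-1])
```

```text
t 14.7 tray x 23.3 y -1.5 z 69.2 F tray [2.  0.7 5.7] yaw 7.11 tq [ 0.14 -0.26 -0.01] tilt [ 0.0029 -0.0004]
```

View pics/g4.png

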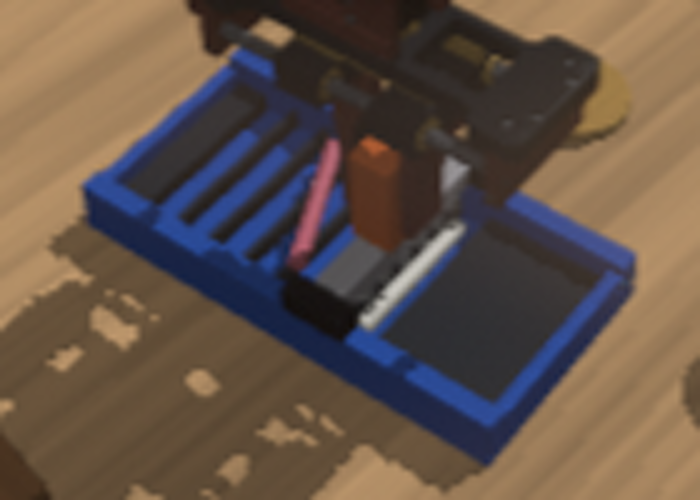

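The white stick is seated in the first groove (crop 415,275). The pink one still lies slantwise ahead of the rake (315,205), and the yellow one is hidden under the head. The force is small, so I continue.

Request:
step_arm --steps '[[[0, 0, 0], [0, -2.5, 0], -1], [[0, 0, 0], [0, -2.5, 0], -1], [[0, 0, 0], [0, -2.5, 0], -1], [[0, 0, 0], [0, -2.5, 0], -1], [[0, 0, 0], [0, -2.5, 0], -1], [[0, 0, 0], [0, -2.5, 0], -1], [[0, 0, 0], [0, -2.5, 0], -1], [[0, 0, 0], [0, -2.5, 0], -1], [[0, 0, 0], [0, -2.5, 0], -1], [[0, 0, 0], [0, -2.5, 0], -1]]'

```text
time_s: 16.0
tool_pos: [0.5483, -0.1639, 0.0691]
tcp_rot: [[-0.124, 0.992, 0.003], [0.992, 0.124, -0.0], [-0.001, 0.003, -1.0]]
ft_force: [1.5, -0.0, 6.6]
opening: 0.024
gripper_force: 25.0
```

```bash
python3 -c "
from h import *
tr()"
```

```text
t 16.0 tray x -1.7 y -1.5 z 69.1 F tray [ 1.5 -0.2  6.6] yaw 7.11 tq [ 0.15 -0.29 -0.01] tilt [ 0.0029 -0.0004]
```

Request:
step_arm --steps '[[[0, 0, 0], [0, -2.5, 0], -1], [[0, 0, 0], [0, -2.5, 0], -1], [[0, 0, 0], [0, -2.5, 0], -1], [[0, 0, 0], [0, -2.5, 0], -1], [[0, 0, 0], [0, -2.5, 0], -1], [[0, 0, 0], [0, -2.5, 0], -1], [[0, 0, 0], [0, -2.5, 0], -1], [[0, 0, 0], [0, -2.5, 0], -1], [[0, 0, 0], [0, -2.5, 0], -1], [[0, 0, 0], [0, -2.5, 0], -1]]'

```text
time_s: 17.25
tool_pos: [0.5235, -0.167, 0.0691]
tcp_rot: [[-0.124, 0.992, 0.003], [0.992, 0.124, -0.0], [-0.001, 0.003, -1.0]]
ft_force: [2.8, 1.1, 5.8]
opening: 0.0237
gripper_force: 25.0
```

Run:
```python
from h import *
tr(); q,_=shot('scene','b5')
cv2.imwrite('pics/g5.png',cv2.resize(q[180:280,220:360],None,fx=5,fy=5,interpolation=cv2.INTER_CUBIC)[:,:,::-1])
```

```text
t 17.25 tray x -26.6 y -1.5 z 69.1 F tray [2.9 0.8 5.8] yaw 7.1 tq [ 0.15 -0.31 -0.03] tilt [ 0.003  -0.0005]
```

View pics/g5.png

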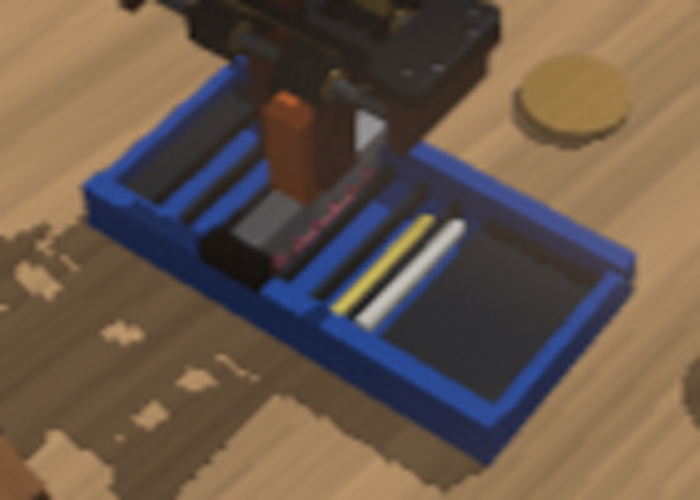

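White and yellow are seated in grooves 1 and 2 (crop 415,275 and 385,265). The pink one is showing behind the teeth at (330,220). On to the far end.

Request:
step_arm --steps '[[[0, 0, 0], [0, -2.5, 0], -1], [[0, 0, 0], [0, -2.5, 0], -1], [[0, 0, 0], [0, -2.5, 0], -1], [[0, 0, 0], [0, -3, 0], -1], [[0, 0, 0], [0, -3, 0], -1], [[0, 0, 0], [0, -3, 0], -1], [[0, 0, 0], [0, -3, 0], -1], [[0, 0, 0], [0, -3, 0], -1], [[0, 0, 0], [0, -3, 0], -1], [[0, 0, 0], [0, -3, 0], -1]]'

```text
time_s: 18.55
tool_pos: [0.4953, -0.1706, 0.0691]
tcp_rot: [[-0.124, 0.992, 0.003], [0.992, 0.124, -0.0], [-0.001, 0.003, -1.0]]
ft_force: [2.3, 0.2, 6.9]
opening: 0.024
gripper_force: 25.0
```

```bash
python3 -c "
from h import *
tr()"
```

```text
t 18.55 tray x -55.1 y -1.5 z 69.1 F tray [ 2.3 -0.1  6.9] yaw 7.1 tq [ 0.16 -0.28  0.02] tilt [ 0.003  -0.0005]
```

Request:
step_arm --steps '[[[0, 0, 0], [0, -3, 0], -1], [[0, 0, 0], [0, -3, 0], -1], [[0, 0, 0], [0, -3, 0], -1], [[0, 0, 0], [0, -3, 0], -1], [[0, 0, 0], [0, -3, 0], -1], [[0, 0, 0], [0, -3, 0], -1], [[0, 0, 0], [0, -3, 0], -1], [[0, 0, 0], [0, -3, 0], -1], [[0, 0, 0], [0, -3, 0], -1], [[0, 0, 0], [0, -3, 0], -1]]'

```text
time_s: 19.8
tool_pos: [0.4655, -0.1743, 0.0691]
tcp_rot: [[-0.124, 0.992, 0.003], [0.992, 0.124, -0.001], [-0.001, 0.003, -1.0]]
ft_force: [1.9, -0.0, 7.1]
opening: 0.024
gripper_force: 25.0
```

```bash
python3 -c "
from h import *
tr()"
```

```text
t 19.8 tray x -85.1 y -1.6 z 69.1 F tray [ 1.9 -0.3  7.1] yaw 7.1 tq [ 0.22 -0.29  0.  ] tilt [ 0.0031 -0.0006]
```

Request:
step_arm --steps '[[[0, 0, 0], [0, -3, 0], -1], [[0, 0, 0], [0, -3, 0], -1], [[0, 0, 0], [0, -3, 0], -1], [[0, 0, 0], [0, -2, 0], -1], [[0, 0, 0], [0, -1, 0], -1], [[0, 0, 0], [0, 0, 0], -1], [[0, 0, 0], [0, 0, 0], -1], [[0, 0, 0], [0, 0, -1], -1], [[0, 0, 0], [0, 0, -2], -1], [[0, 0, 0], [0, 0, -4], -1]]'

```text
time_s: 21.05
tool_pos: [0.4515, -0.1753, 0.0751]
tcp_rot: [[-0.124, 0.992, -0.001], [0.992, 0.124, 0.0], [0.0, -0.001, -1.0]]
ft_force: [0.2, -0.7, -1.6]
opening: 0.0241
gripper_force: 25.0
```

Run:
```python
from h import *
tr(); q,_=shot('scene','b6')
cv2.imwrite('pics/g6.png',cv2.resize(q[180:280,220:360],None,fx=5,fy=5,interpolation=cv2.INTER_CUBIC)[:,:,::-1])
go(523,180.5,115,13.2)
```

```text
t 21.05 tray x -99.2 y -0.9 z 75.1 F tray [ 0.1 -0.7 -1.6] yaw 7.1 tq [-0.02 -0.03  0.  ] tilt [-0.0014  0.0002]
t 21.1 tcp [ 451.9 -175.5   75.7] yaw 7.09 tilt [-0.0003  0.    ] F [ 0.73 -0.51 -1.57] open 0.023911699920136812 q [-0.08  0.43  0.39  2.15 -0.28  0.61  0.64]
now-axes [344.5 114.5 -39.4] target-axes [330.4 150.5 -39.3] turn z -6.11
```

View pics/g6.png

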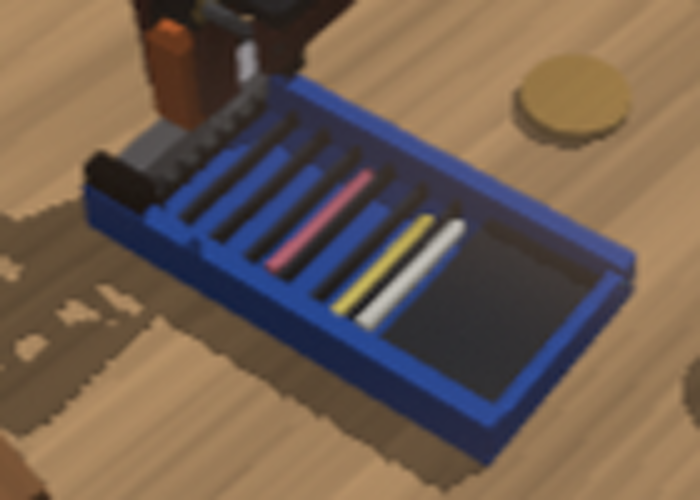

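All three sticks lie parallel in grooves: pink (crop 320,220), yellow (385,265), white (415,275). Now back to the mat.

Request:
step_arm --steps '[[[0, 0, 0], [0, 0, -12], -1], [[0, 0, 0], [5, 2, -16], -1], [[0, 0, 0], [25, 8.5, -11], -1], [[0, 0, 0], [47, 16, 0], -1], [[0, 0, 0], [55, 18, 0], -1], [[0, 0, 0], [55, 18, 0], -1], [[0, 0, 0], [55, 18, 0], -1], [[0, 0, 0], [52, 17, 0], -1], [[0, 0, -3.1], [34, 11, 0], -1], [[0, 0, -3], [16, 6, 0], -1]]'

```text
time_s: 22.35
tool_pos: [0.5225, 0.1831, 0.1153]
tcp_rot: [[-0.234, 0.972, 0.001], [0.972, 0.234, 0.001], [0.001, 0.001, -1.0]]
ft_force: [0.3, -0.2, -1.2]
opening: 0.0239
gripper_force: 25.0
```

```bash
python3 -c "
from h import *
go(523.2,180,54.9,13.2)"
```

```text
t 22.35 tcp [522.5 183.1 115.3] yaw 13.53 tilt [0.001  0.0009] F [ 0.25 -0.17 -1.22] open 0.02390987896512264 q [-0.71  0.44  0.33  1.97 -0.2   0.75 -0.03]
now-axes [-3.2 -0.1 60.4] target-axes [-3.2 -0.  60.4] turn z 0.33
```

Request:
step_arm --steps '[[[0, 0, 0], [-1, 0, 4], -1], [[0, 0, 0], [-1, 0, 8], -1], [[0, 0, 0], [0, 0, 12], -1], [[0, 0, 0], [0, 0, 12], -1], [[0, 0, 0], [0, 0, 9], -1], [[0, 0, 0], [0, 0, 5], -1], [[0, 0, 0], [0, 0, 2], -1], [[0, 0, 0], [0, 0, 1], -1], [[0, 0, 0], [0, 0, 0], -1], [[0, 0, 0], [0, 0, 0], -1]]'

```text
time_s: 23.6
tool_pos: [0.523, 0.1784, 0.0616]
tcp_rot: [[-0.228, 0.974, 0.0], [0.974, 0.228, 0.0], [0.0, 0.0, -1.0]]
ft_force: [0.7, -0.3, -2.0]
opening: 0.0239
gripper_force: 25.0
```

Run:
```python
from h import *
go(523.2,180,54.9,13.2)
p,_=shot('top','a7'); q,_=shot('scene','b7')
r=lambda i:cv2.resize(i[:,:,::-1],(400,400),interpolation=2)
cv2.imwrite('pics/g7.png',np.hstack([r(p[190:290,160:260]),r(q[110:210,320:420])]))
```

```text
t 23.6 tcp [523.  178.4  61.6] yaw 13.2 tilt [0.0004 0.0003] F [ 0.71 -0.3  -1.95] open 0.023947140129711268 q [-0.67  0.53  0.29  2.   -0.24  0.65  0.01]
now-axes [1.5 0.6 6.7] target-axes [1.5 0.6 6.7] turn z 0.0
```

View pics/g7.png

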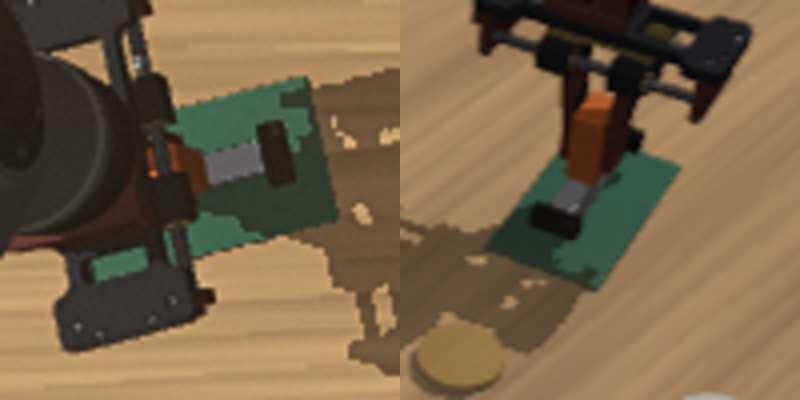

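Request:
step_arm --steps '[[[0, 0, 0], [0.5, 0.5, 1.5], -1], [[0, 0, 0], [0, 0, 1.5], -1], [[0, 0, 0], [0, 0, 1], -1], [[0, 0, 0], [0, 0, 0.6], -1], [[0, 0, 0], [0, 0, 0.5], -1], [[0, 0, 0], [0, 0, 0.5], -1], [[0, 0, 0], [0, 0, 0.5], -1], [[0, 0, 0], [0, 0, 0.5], -1], [[0, 0, 0], [0, 0, 0.3], -1], [[0, 0, 0], [0, 0, 0], -1]]'

```text
time_s: 24.95
tool_pos: [0.5232, 0.1789, 0.0546]
tcp_rot: [[-0.228, 0.974, 0.0], [0.974, 0.228, 0.0], [0.0, 0.0, -1.0]]
ft_force: [-1.3, 0.1, 1.4]
opening: 0.0239
gripper_force: 25.0
```

```bash
python3 -c "
from h import *
go(523.2,180,54.9,13.2)"
```

```text
t 24.95 tcp [523.2 178.9  54.6] yaw 13.2 tilt [0.     0.0001] F [-1.35  0.1   1.41] open 0.023892335966787446 q [-0.67  0.54  0.29  2.   -0.25  0.63  0.01]
now-axes [ 1.1  0.2 -0.3] target-axes [ 1.1  0.2 -0.3] turn z -0.0
```

Contact with the mat. I open slowly, then lift.

Request:
step_arm --steps '[[[0, 0, 0], [0, 0, 0], -0.3], [[0, 0, 0], [0, 0, 0], -0.1], [[0, 0, 0], [0, 0, 0], 0.2], [[0, 0, 0], [0, 0, 0], 0.5], [[0, 0, 0], [0, 0, 0], 0.8], [[0, 0, 0], [0, 0, 0], 0.9], [[0, 0, 0], [0, 0, 0], 0.9], [[0, 0, 0], [0, 0, -3], 0.9], [[0, 0, 0], [0, 0, -6], 0.9], [[0, 0, 0], [0, 0, -10], 0.9]]'

```text
time_s: 26.2
tool_pos: [0.5231, 0.1788, 0.0739]
tcp_rot: [[-0.228, 0.974, -0.0], [0.974, 0.228, -0.0], [-0.0, -0.0, -1.0]]
ft_force: [-0.1, -0.7, 0.2]
opening: 0.0833
gripper_force: 0.0
```

Request:
step_arm --steps '[[[0, 0, 0], [0, 0, -15], 0.9], [[0, 0, 0], [0, 0, -20], 0.9], [[0, 0, 0], [0, 0, -20], 0.9], [[0, 0, 0], [10, -10, -20], 0.9], [[0, 0, 0], [30, -10, -10], 0.9], [[0, 0, 0], [40, -10, 0], 0.9], [[0, 0, 0], [40, 0, 0], 0.9], [[0, 0, 0], [40, 0, 0], 0.9], [[0, 0, 0], [20, 0, 0], 0.9], [[0, 0, 0], [0, 0, 0], 0.9]]'

```text
time_s: 27.45
tool_pos: [0.4526, 0.3481, 0.1588]
tcp_rot: [[-0.23, 0.973, 0.0], [0.973, 0.23, 0.0], [0.0, 0.0, -1.0]]
ft_force: [0.1, -0.2, -0.2]
opening: 0.0833
gripper_force: 0.0
```

Run:
```python
from h import *
go(523.2,180,54.9,13.2)
p,_=shot('top','a8'); q,_=shot('scene','b8')
a=cv2.resize(p[150:290,160:400],None,fx=3.2,fy=3.2,interpolation=2)[:300,:768] if 0 else cv2.resize(p[155:285,165:395],(800,452),interpolation=2)
cv2.imwrite('pics/g8.png',a[:,:,::-1])
```

```text
t 27.45 tcp [452.6 348.1 158.8] yaw 13.32 tilt [0.0003 0.0003] F [ 0.06 -0.16 -0.15] open 0.08334676951223759 q [-1.01  0.4   0.31  1.9  -0.16  0.86 -0.39]
now-axes [-179.8   29.9  103.9] target-axes [-179.7   30.3  103.9] turn z 0.12
```

View pics/g8.png

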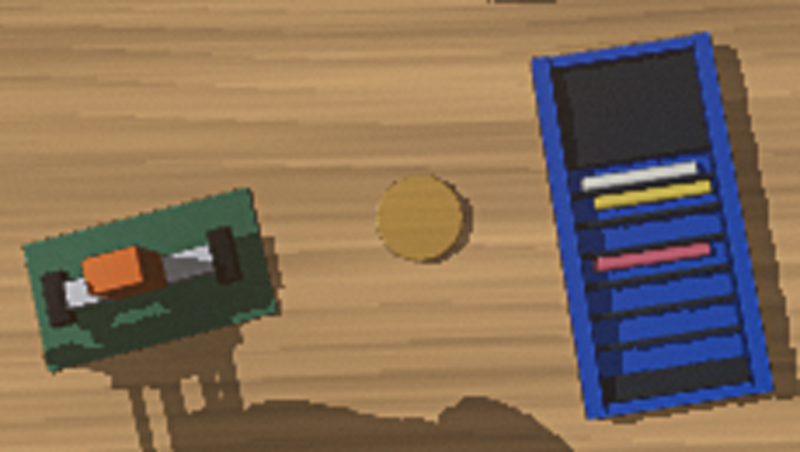

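The rake stands free in the middle of the mat (shoes at crop 57,298 and 224,255, which matches the mat centre after parallax). The three sticks lie parallel in grooves at (640,177), (652,194) and (652,257).

```bash
python3 -c "
from workcell import *
print(job_done())"
```

```text
the job is handed in; nothing more can be done
None
```

The job is handed in: all three chalk sticks lie parallel in grooves, the rake stands free in the middle of its green mat, and the arm finished at 27.5 s of the 72 s allowed.

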